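# Pack the fruit tubs into their matching kraft carriers

### The job

Pack the four fruit tubs for delivery: set each one into the kraft carrier whose cut-out has the same shape and size, standing flat on the cut-out's floor inside the frame. Keep the tubs upright, set them down rather than dropping them, and leave the sauce jar and the cup where they are.

Things in the scene. Friction and masses are not known exactly. Their poses are not given: they have to be found in the camera images.
- big_round_c (a point): Centre (half-way up) of the loose large round fruit tub: white straight-sided rigid plastic with a flush clear lid, 62 mm in diameter, 60 mm tall. z is up through the lid. Filled (125 to 245 g).
- small_round_c (a point): Centre (half-way up) of the loose small round fruit tub: white straight-sided rigid plastic with a flush clear lid, 40 mm in diameter, 56 mm tall. z is up through the lid. Filled (60 to 130 g).
- square_c (a point): Centre (half-way up) of the loose square fruit tub: white straight-sided rigid plastic with a flush clear lid, 54 x 54 mm, 58 mm tall. z is up through the lid. Filled (110 to 240 g).
- oblong_c (a point): Centre (half-way up) of the loose oblong fruit tub: white straight-sided rigid plastic with a flush clear lid, 88 mm long (along its x) by 44 mm wide (along its y), 56 mm tall. z is up through the lid. Filled (140 to 280 g).
- tray_big_round_floor (a point): Kraft card carrier with one cut-out: round cut-out 78 mm in diameter, for the large round tub. This point is the middle of the cut-out's floor, 3 mm above the table; the frame around it stands 6 mm above that floor. The carrier is fixed to the table, 120 mm along its x by 92 mm along its y, 9 mm high overall; the cut-out is central and has a white floor.
- tray_small_round_floor (a point): Kraft card carrier with one cut-out: round cut-out 56 mm in diameter, for the small round tub. This point is the middle of the cut-out's floor, 3 mm above the table; the frame around it stands 6 mm above that floor. The carrier is fixed to the table, 120 mm along its x by 92 mm along its y, 9 mm high overall; the cut-out is central and has a white floor.
- tray_square_floor (a point): Kraft card carrier with one cut-out: square cut-out 70 x 70 mm, sides along x and y, for the square tub. This point is the middle of the cut-out's floor, 3 mm above the table; the frame around it stands 6 mm above that floor. The carrier is fixed to the table, 120 mm along its x by 92 mm along its y, 9 mm high overall; the cut-out is central and has a white floor.
- tray_oblong_floor (a point): Kraft card carrier with one cut-out: oblong cut-out 104 mm (along x) by 60 mm (along y), for the oblong tub. This point is the middle of the cut-out's floor, 3 mm above the table; the frame around it stands 6 mm above that floor. The carrier is fixed to the table, 120 mm along its x by 92 mm along its y, 9 mm high overall; the cut-out is central and has a white floor.
- jar_c (a point): Centre (half-way up) of a closed sauce jar, 60 mm in diameter, 75 mm tall, standing to one side of the work; a bystander.
- cup_c (a point): Centre (half-way up) of a white cup, 72 mm across, 75 mm tall, standing to one side of the work; a bystander.
Things that resemble listed ones, but are neither listed nor needed, are in the scene too. Leave any green or pink look-alike of the part that bears tray_big_round_floor alone.

How it is judged:
By the outcome, as a careful person would: the job done as asked, in the order asked, and still so for the second after the job is handed in, with the robot touching nothing.
It also fails if it takes over 102 s, if anything falls off the work surface, if the arm or the gripper's body presses on something with over 40 N, if the wrist force passes 120 N, or if a joint passes its speed limit or range.

### The arm

A 6-joint arm with a two-finger parallel gripper is mounted at the origin on the work surface. World frame = base frame: x ahead of the robot, y to its left, z up, the work surface at z = 0. Lengths are in m, angles in rad, forces in N, time in s.
With the tool pointing down it reaches from about 0.15 to 0.775 m from the base axis. Payload 6.1 kg.
Tool frame: the origin (TCP) lies at the very end of the fingers, on their centre line; the grasp point (between the pads) lies 19 mm behind it (grip_depth is the distance from the TCP to the grasp point, in m); z points along the fingers, y is the line along which they close (so a half turn about z gives the same grasp; the last joint's range is limited). The gripper opens to 85 mm and grips with 20 to 120 N. Pads are 22 mm wide; open, the fingers measure 114 mm over their backs; the gripper's body (76 mm by 85 mm) begins 54 mm behind the grasp point. The pads swing forward as they close: fully open they stand 13 mm farther back than shut.
Start: joints at [-1.299, 0.126, -0.04, 1.405, 0, 1.571], TCP at [0.141, -0.506, 0.231] pointing down, gripper open.
Joint ranges: [-2.72, 2.72], [-0.95, 1.95], [-1.27, 1.35], [-1.78, 2.02], [-1.46, 1.47], [-3.14, 3.14]. Speed limits (rad/s): [2.39, 2.39, 3.01, 3.14, 3.14, 3.14].

### API

Orientations are given as a unit quaternion [w, x, y, z].
In Python, from cell import * gives the robot as it stands. The module is installed in compiled form; this text tells all that it offers.
- The arm moves only by the shell command python3 -m inch 'ROWS' [FORCE]. ROWS is JSON, a list that holds one entry, the list of rows, each a list of 7 numbers: the turn, a rotation vector about the tool's x, y, z in rad, then the shift along the tool's x, y, z in m, then the closure in counts, from 0 (fully open) to 255 (shut). In form: [[[wx, wy, wz, tx, ty, tz, jaw], ...]]. A call has 1 to 10 rows; each row shifts and turns the commanded pose from where the row before left it, along the tool's axes as they then stand; what a row does not reach is not made up. A row lasts 1/12 s, in which the tool goes at most 41.7 mm and 7.16 degrees, less where a joint would pass 70% of its speed; a pose out of reach is approached as far as the arm can. A call with a gripper value outside its range is refused whole. The fingers move at their own pace and stop on an object; FORCE is the grip in N (left out, the last holds). Time passes only in rows, so rows that do not move let the fingers close. It gives the time, the measured TCP pose, the force, the opening and the grip force at its end, in the units of the state.
- state(): the state, without advancing time (a new reading comes with each control period).
- get_image(name): name is "scene" or "side" or "wrist"; returns a dict with "image" (420x560x3 uint8, blue, green, red), "range_z" (420x560 float32, m along the optical axis (not along the pixel's ray), 0 where there is no reading), "vertical_fov" (degrees; the focal length in pixels is half the picture's height over the tangent of half this angle, whatever the lens; pixels are square), "cx", "cy" (the principal point, pixels), "k1" (the pictures are not rectified: a ray, as slopes to the right and down, at radius r is drawn at 1 + k1 r^2 times it, then the intrinsics apply), "T" (4x4, takes a point from camera to world coordinates). Camera axes: x right, y down, z forward; pixel columns grow to the right and rows downward; lengths in m; the calibration is good to about 2 mm. A picture is of the moment at which its call begins.
- finish_job(): hands the job in; it is judged then, once.
The state is a dict: "clock": time; "qpos": joint angles; "joint_velocities": joint speeds; "tau": joint torques, N m; "position": TCP position; "tcp_rot": TCP orientation; "wrist_force": force on the tool from outside, world axes, zero at the start; "ft_torque": the same for the moment, N m; "width": opening from 0.0 (shut) to 1.0 (fully open); "finger_force": force on a finger pad.
Only numpy, scipy, OpenCV 4.12 (cv2) and the standard library are available. Lean on these libraries where they do the work, as an engineer would, in place of code of your own. Each camera call takes 0.05 s, during which the arm holds its last target. There are 200 camera calls.

## Working session

There is one attempt and no reset: what is moved stays moved. The work goes in short steps, Python scripts to look and compute and a shell command to move; the robot and the scene stay as the last step left them, time stands still between calls to the robot, and variables do not carry over. Pictures are saved under pics/ and viewed, at most 14 in all, crops included, and the job is handed in when it is done.

```bash
mkdir -p pics; python3 - <<'E'
from cell import *
import cv2,pickle
d={}
for n in("scene","side","wrist"):
    g=get_image(n);d[n]=g;cv2.imwrite(f"pics/{n}0.png",g["image"])
    print(n,g["vertical_fov"],g["cx"],g["cy"],g["k1"],g["T"].round(3).tolist())
pickle.dump(d,open("d0.pkl","wb"))
print(state())
E
```

```text
scene 55.00213534579477 284.21562475068987 203.88104757074285 -0.05212572548682126 [[0.46, 0.457, -0.762, 1.41], [0.888, -0.24, 0.392, -0.422], [-0.004, -0.856, -0.516, 0.608], [0.0, 0.0, 0.0, 1.0]]
side 56.347407629155676 285.62173080843235 210.48636033426774 -0.05261439649845968 [[0.963, -0.178, 0.201, 0.388], [-0.268, -0.657, 0.704, -0.863], [0.007, -0.733, -0.681, 0.874], [0.0, 0.0, 0.0, 1.0]]
wrist 71.23577581095398 278.3556987325964 211.80667840461257 -0.025418202218388707 [[0.268, -0.921, -0.281, 0.212], [-0.963, -0.257, -0.077, -0.486], [-0.001, 0.292, -0.957, 0.374], [0.0, 0.0, 0.0, 1.0]]
{'clock': 0.15, 'qpos': array([-1.29898157e+00,  1.26257116e-01, -4.03729809e-02,  1.40543807e+00,
        7.88662909e-06,  1.57079749e+00]), 'joint_velocities': array([-0.00159351, -0.00161193,  0.00293349, -0.00031994,  0.00101786,
        0.00109005]), 'tau': array([-1.21775083e-04, -4.36276817e+01,  3.53148437e+01,  1.36519087e-02,
        6.22861080e-05, -7.01570002e-06]), 'position': array([ 0.140865  , -0.50540392,  0.23070054]), 'tcp_rot': array([-6.30592171e-04,  9.90778678e-01,  1.35488771e-01, -8.22540792e-05]), 'wrist_force': array([ 0.48562729, -0.57801709,  1.25357217]), 'ft_torque': array([-0.00991829,  0.01522908,  0.02181023]), 'finger_force': 0.0, 'width': 1.0059194946872934}
```

View pics/scene0.png

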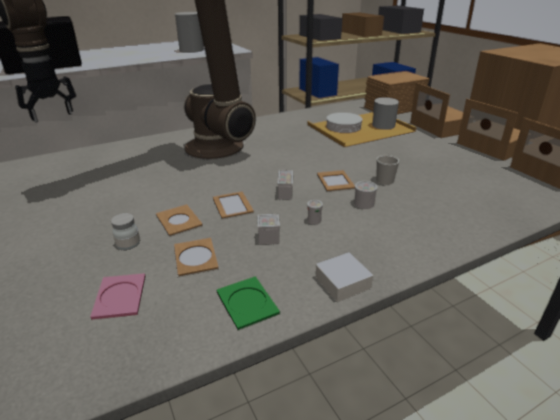

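View pics/side0.png

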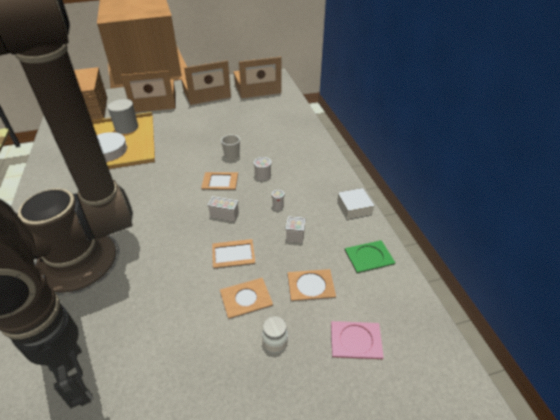

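```bash
cat > h.py <<'E'
import numpy as np,cv2
def K(g):
    f=210/np.tan(np.radians(g["vertical_fov"])/2)
    return f
def world(g):
    f=K(g);v,u=np.mgrid[:420,:560].astype(float)
    a=(u-g["cx"])/f;b=(v-g["cy"])/f;x,y=a.copy(),b.copy()
    for _ in range(8):
        s=1+g["k1"]*(x*x+y*y);x,y=a/s,b/s
    z=g["range_z"].astype(float)
    P=np.stack([x*z,y*z,z],-1)@g["T"][:3,:3].T+g["T"][:3,3]
    P[z<=0]=np.nan
    return P
def proj(g,P):
    T=np.linalg.inv(g["T"]);c=P@T[:3,:3].T+T[:3,3]
    x,y=c[...,0]/c[...,2],c[...,1]/c[...,2];s=1+g["k1"]*(x*x+y*y);f=K(g)
    return (x*s*f+g["cx"]).astype(np.float32),(y*s*f+g["cy"]).astype(np.float32)
def ortho(g,z,x0,x1,y0,y1,mm=1.):
    # image rows: x decreasing downward, columns: y decreasing rightward
    xs=np.arange(x1,x0,-mm/1000);ys=np.arange(y1,y0,-mm/1000)
    X,Y=np.meshgrid(xs,ys,indexing='ij')
    return cv2.remap(g["image"],*proj(g,np.stack([X,Y,0*X+z],-1)),cv2.INTER_LINEAR)
E
python3 - <<'E'
import pickle,numpy as np,cv2
from h import *
d=pickle.load(open("d0.pkl","rb"))
for n in("scene","side"):
    g=d[n];P=world(g);z=P[...,2]
    ok=(P[...,0]>.2)&(P[...,0]<.85)&(abs(P[...,1])<.5)
    print(n,"table z",np.nanmedian(z[ok]))
    m=(ok&(z>.035)&(z<.1)).astype(np.uint8)
    c,l,s,_=cv2.connectedComponentsWithStats(m)
    for i in range(1,c):
        if s[i,4]<40: continue
        q=P[l==i];zt=np.percentile(q[:,2],90);t=q[q[:,2]>zt-.006]
        r=cv2.minAreaRect((t[:,:2]*1000).astype(np.float32))
        print(s[i],"ztop %.3f"%zt,"meantop",t.mean(0).round(3),"rect",np.round(r[0]),np.round(r[1]),round(r[2]))
g=d["side"]
cv2.imwrite("pics/o1.png",cv2.resize(ortho(g,.009,.15,.75,-.45,.35),None,fx=1,fy=1))
E
```

```text
scene table z -0.0013857721485658892
[376 156  23  19 379] ztop 0.070 meantop [0.534 0.395 0.069] rect [532. 395.] [69. 74.] 54
[278 170  15  20 273] ztop 0.055 meantop [0.455 0.073 0.053] rect [452.  74.] [42. 93.] 62
[355 181  22  18 315] ztop 0.059 meantop [0.62  0.246 0.057] rect [618. 246.] [62. 61.] 2
[308 200  15  14 177] ztop 0.055 meantop [0.631 0.07  0.053] rect [631.  71.] [38. 40.] 66
[111 213  27  26 542] ztop 0.074 meantop [ 0.501 -0.401  0.073] rect [ 498. -400.] [53. 53.] 71
[257 214  23  20 408] ztop 0.057 meantop [ 0.647 -0.075  0.055] rect [646. -75.] [53. 56.] 68
[316 252  39  19 263] ztop 0.040 meantop [ 0.839 -0.003  0.039] rect [838.  -1.] [90. 23.] 90
side table z -0.0006481305097310042
[221 134  19  20 302] ztop 0.073 meantop [0.527 0.398 0.072] rect [527. 397.] [70. 70.] 21
[254 157  17  16 230] ztop 0.059 meantop [0.615 0.245 0.057] rect [615. 245.] [61. 57.] 77
[272 190  12  13 130] ztop 0.056 meantop [0.626 0.069 0.054] rect [626.  69.] [41. 36.] 76
[338 191  18  20 167] ztop 0.041 meantop [ 0.836 -0.005  0.039] rect [836.  -5.] [94. 27.] 90
[207 196  31  17 387] ztop 0.055 meantop [0.448 0.073 0.053] rect [447.  73.] [48. 89.] 61
[286 216  19  20 317] ztop 0.057 meantop [ 0.641 -0.077  0.055] rect [642. -76.] [57. 54.] 67
[262 317  26  30 606] ztop 0.076 meantop [ 0.494 -0.403  0.074] rect [ 494. -402.] [52. 50.] 75
```

View pics/o1.png

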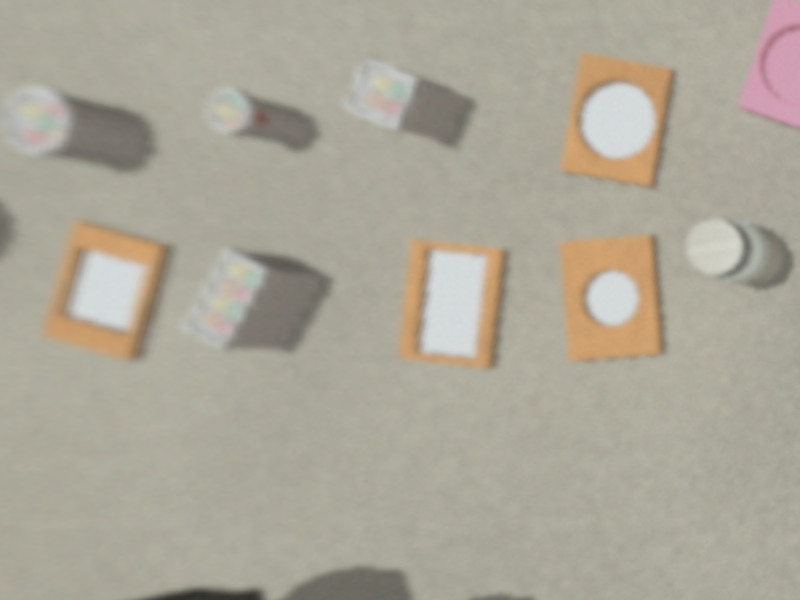

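```bash
python3 - <<'E'
import pickle,numpy as np,cv2
from h import *
d=pickle.load(open("d0.pkl","rb"))
for n in("scene","side"):
    g=d[n]
    print(n)
    for nm,cx,cy in(("sq",.458,.243),("obl",.447,-.105),("big",.63,-.269),("small",.452,-.262)):
        o=ortho(g,.006,cx-.085,cx+.085,cy-.085,cy+.085,.5)
        hsv=cv2.cvtColor(o,cv2.COLOR_BGR2HSV)
        m=((hsv[...,0]<20)&(hsv[...,1]>90)).astype(np.uint8)
        c,l,s,_=cv2.connectedComponentsWithStats(m);i=1+s[1:,4].argmax()
        ct,_=cv2.findContours((l==i).astype(np.uint8),cv2.RETR_EXTERNAL,cv2.CHAIN_APPROX_NONE)
        r=cv2.minAreaRect(np.vstack(ct)); (u,v),(w,h),a=r
        bx=cv2.boxPoints(r);e=[bx[1]-bx[0],bx[2]-bx[1]];e=max(e,key=np.linalg.norm)
        ang=np.degrees(np.arctan(e[0]/e[1])) if abs(e[1])>1e-3 else 90
        X,Y=cx+.085-v*.0005,cy+.085-u*.0005
        print(nm,"c %.4f %.4f"%(X,Y),"size",round(w/2,1),round(h/2,1),"long-axis yaw %.1f"%ang)
E
```

```text
scene
sq c 0.4659 0.2475 size 92.0 121.7 long-axis yaw -15.8
obl c 0.4524 -0.0989 size 91.2 121.4 long-axis yaw -6.6
big c 0.6353 -0.2645 size 90.6 122.4 long-axis yaw -10.1
small c 0.4578 -0.2585 size 121.9 91.4 long-axis yaw 4.5
side
sq c 0.4600 0.2488 size 93.7 118.0 long-axis yaw -15.6
obl c 0.4470 -0.0987 size 93.2 117.9 long-axis yaw -6.3
big c 0.6312 -0.2645 size 93.1 118.7 long-axis yaw -10.1
small c 0.4527 -0.2589 size 118.7 92.7 long-axis yaw 4.5
```

```bash
cat > go.py <<'E'
import sys,numpy as np
from cell import *
from scipy.spatial.transform import Rotation as R
x,y,z,yaw=map(float,sys.argv[1:5])
s=state();q=s["tcp_rot"];r=R.from_quat(q[[1,2,3,0]])
t=R.from_euler('z',yaw,degrees=True)*R.from_euler('x',180,degrees=True)
w=(r.inv()*t).as_rotvec();d=t.inv().apply(np.array([x,y,z])-s["position"])
print("pos",s["position"].round(4),"yaw",np.degrees(np.arctan2(*r.as_matrix()[[1,0],0])).round(1),"clk",round(s["clock"],2),"w",round(s["width"],3),"q1,6",s["qpos"][[0,5]].round(2))
print("rot",w.round(4),"deg",np.degrees(np.linalg.norm(w)).round(1),"then shift mm",(d*1000).round(1))
E
python3 go.py .45 .0735 .2 -29
```

```text
pos [ 0.1409 -0.5054  0.2307] yaw 15.6 clk 0.15 w 1.006 q1,6 [-1.3   1.57]
rot [-1.20e-03  5.00e-04  7.78e-01] deg 44.6 then shift mm [ -10.3 -656.2   30.7]
```

```bash
python3 -m inch '[[[0,0,0.111,0,0,0,0],[0,0,0.111,0,0,0,0],[0,0,0.111,0,0,0,0],[0,0,0.111,0,0,0,0],[0,0,0.111,0,0,0,0],[0,0,0.111,0,0,0,0],[0,0,0.112,0,0,0,0]]]' 40
python3 -m inch '[[[0,0,0,-0.001,-0.041,0.002,0],[0,0,0,-0.001,-0.041,0.002,0],[0,0,0,-0.001,-0.041,0.002,0],[0,0,0,-0.001,-0.041,0.002,0],[0,0,0,-0.001,-0.041,0.002,0],[0,0,0,-0.001,-0.041,0.002,0],[0,0,0,-0.001,-0.041,0.002,0],[0,0,0,-0.001,-0.041,0.002,0]]]'
python3 -m inch '[[[0,0,0,0,-0.041,0.002,0],[0,0,0,0,-0.041,0.002,0],[0,0,0,0,-0.041,0.002,0],[0,0,0,0,-0.041,0.002,0],[0,0,0,0,-0.041,0.002,0],[0,0,0,0,-0.041,0.002,0],[0,0,0,0,-0.041,0.002,0],[0,0,0,0,-0.041,0.002,0],[0,0,0,0,0,0,0],[0,0,0,0,0,0,0]]]'
python3 go.py .45 .0735 .2 -29
cat > look.py <<'E'
# python3 look.py name X Y : wrist tub/tray estimate near X,Y
import sys,pickle
from cell import *
from h import *
n,X,Y=sys.argv[1],float(sys.argv[2]),float(sys.argv[3])
g=get_image("wrist");pickle.dump(g,open(n+".pkl","wb"));cv2.imwrite(f"pics/{n}.png",g["image"])
P=world(g);z=P[...,2];near=np.hypot(P[...,0]-X,P[...,1]-Y)<.075
print("table z",np.nanmedian(z[z<.02]).round(4))
m=(near&(z>.045)&(z<.09)).astype(np.uint8)
c,l,s,_=cv2.connectedComponentsWithStats(m)
if c>1:
    i=1+s[1:,4].argmax();q=P[l==i];zt=np.median(q[:,2]);t=q[abs(q[:,2]-zt)<.006]
    (a,b),(w,h),_=r=cv2.minAreaRect((t[:,:2]*1000).astype(np.float32))
    bx=cv2.boxPoints(r);e=max([bx[1]-bx[0],bx[2]-bx[1]],key=np.linalg.norm)
    print("tub top z",zt.round(4),"centre",round(a,1),round(b,1),"size",round(w,1),round(h,1),"yaw",np.degrees(np.arctan2(e[1],e[0])).round(1),"px",s[i])
E
python3 look.py w1 .45 .0735
```

```text
clock: 0.73
position: [0.1409, -0.5055, 0.231]
tcp_rot: [-0.0, 0.967, -0.253, -0.0]
wrist_force: [-0.7, -0.1, 0.7]
width: 0.997
finger_force: 0.0
clock: 1.4
position: [0.2931, -0.2131, 0.2152]
tcp_rot: [0.0, 0.968, -0.251, 0.0]
wrist_force: [0.6, -1.0, 0.1]
width: 0.998
finger_force: 0.0
clock: 2.23
position: [0.363, -0.0801, 0.216]
tcp_rot: [-0.067, 0.985, -0.161, 0.01]
wrist_force: [-1.3, -0.3, 0.5]
width: 1.001
finger_force: 0.0
pos [ 0.363  -0.0801  0.216 ] yaw -18.6 clk 2.23 w 1.001 q1,6 [-0.33  3.14]
rot [-0.1357  0.0142  0.1814] deg 13.0 then shift mm [   1.7 -176.5   16. ]
table z 0.0004
tub top z 0.0545 centre 449.5 75.2 size 45.2 88.2 yaw -29.8 px [ 123  119   44   85 3172]
```

View pics/w1.png

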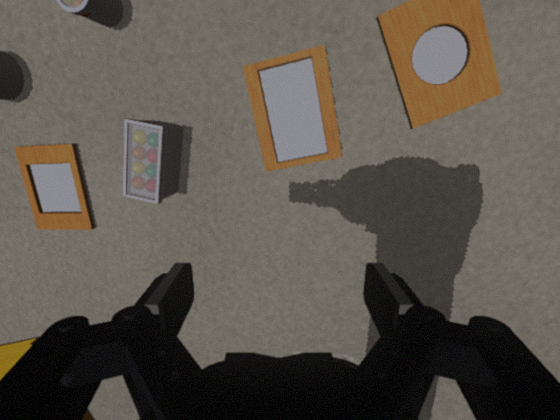

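```bash
python3 go.py .45 .075 .2 -18.6
python3 -m inch '[[[-0.068,0.007,0,0,0,0,0],[-0.068,0.007,0,0,0,0,0],[0,0,-0.123,0,0,0,0],[0,0,-0.123,0,0,0,0],[0,0,-0.123,0,0,0,0],[0,0,-0.123,0,0,0,0],[0,0,-0.123,0,0,0,0],[0,0,-0.123,0,0,0,0],[0,0,-0.123,0,0,0,0],[0,0,-0.123,0,0,0,0]]]' >/dev/null
python3 -m inch '[[[0,0,-0.123,0,0,0,0],[0,0,-0.123,0,0,0,0],[0,0,-0.123,0,0,0,0],[0,0,-0.123,0,0,0,0],[0,0,-0.123,0,0,0,0],[0,0,-0.123,0,0,0,0],[0,0,-0.123,0,0,0,0],[0,0,-0.123,0,0,0,0]]]' >/dev/null
python3 -m inch '[[[0,0,-0.123,0,0,0,0],[0,0,-0.123,0,0,0,0],[0,0,-0.123,0,0,0,0],[0,0,-0.123,0,0,0,0],[0,0,-0.123,0,0,0,0],[0,0,-0.123,0,0,0,0],[0,0,-0.123,0,0,0,0],[0,0,0,0,0,0,0]]]' 
python3 go.py .45 .075 .12 150.2; python3 - <<'E'
from cell import *
print(state()["qpos"])
E
```

```text
pos [ 0.3628 -0.0803  0.2159] yaw -18.6 clk 2.28 w 0.998 q1,6 [-0.33  3.14]
rot [-0.1362  0.002  -0.0004] deg 7.8 then shift mm [  33.1 -175.    15.9]
clock: 4.45
position: [0.355, -0.1046, 0.216]
tcp_rot: [0.006, 0.301, 0.954, 0.01]
wrist_force: [0.8, -0.1, 0.2]
width: 1.0
finger_force: 0.0
pos [ 0.355  -0.1046  0.216 ] yaw 145.0 clk 4.45 w 1.0 q1,6 [-0.3   0.31]
rot [ 0.0222  0.0064 -0.0908] deg 5.4 then shift mm [  6.9 203.1  96. ]
[-0.30238626 -0.1770622  -0.36711046  1.36883173  0.01977071  0.30859386]
```

```bash
python3 -m inch '[[[0.022,0.006,-0.091,0,0,0,0],[0,0,0,0.001,0.034,0.01,0],[0,0,0,0.001,0.034,0.01,0],[0,0,0,0.001,0.034,0.01,0],[0,0,0,0.001,0.034,0.01,0],[0,0,0,0.001,0.034,0.01,0],[0,0,0,0.002,0.033,0.01,0],[0,0,0,0,0,0,0],[0,0,0,0,0,0,0]]]' 
python3 look.py w2 .45 .075
python3 go.py .45 .075 .019 150.2
```

```text
clock: 5.2
position: [0.4503, 0.0762, 0.1552]
tcp_rot: [-0.001, 0.258, 0.966, -0.0]
wrist_force: [0.1, -1.1, 0.4]
width: 0.996
finger_force: 0.0
table z 0.0005
tub top z 0.0545 centre 449.0 75.8 size 44.1 88.3 yaw -29.3 px [ 251  159   54   99 5025]
pos [0.4501 0.0754 0.1559] yaw 150.0 clk 5.25 w 1.004 q1,6 [0.17 0.69]
rot [-0.0007 -0.0004 -0.003 ] deg 0.2 then shift mm [-1.000e-01 -4.000e-01  1.369e+02]
```

View pics/w2.png

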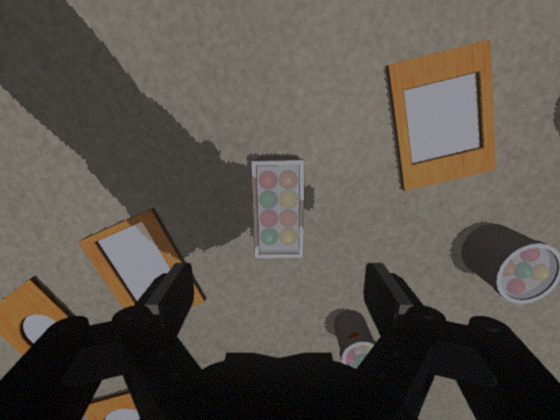

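```bash
python3 -m inch '[[[0,0,0,0.001,0,0.03,0],[0,0,0,0,0,0.03,0],[0,0,0,0,0,0.03,0],[0,0,0,0,0,0.025,0],[0,0,0,0,0,0.014,0],[0,0,0,0,0,0.005,0],[0,0,0,0,0,0,0]]]' 40
python3 go.py .449 .0756 .019 150.4
```

```text
clock: 5.83
position: [0.4488, 0.0748, 0.0218]
tcp_rot: [-0.0, 0.259, 0.966, -0.0]
wrist_force: [-0.1, 0.5, 0.1]
width: 1.001
finger_force: 0.0
pos [0.4488 0.0748 0.0218] yaw 149.9 clk 5.83 w 1.001 q1,6 [0.17 0.69]
rot [-0.0005 -0.0007 -0.0079] deg 0.5 then shift mm [0.3 0.8 2.8]
```

```bash
python3 -m inch '[[[0,0,0,0,0.001,0.002,0],[0,0,0,0,0,0,220],[0,0,0,0,0,0,220],[0,0,0,0,0,0,220],[0,0,0,0,0,0,220],[0,0,0,0,0,0,220],[0,0,0,0,0,0,220],[0,0,0,0,0,0,220],[0,0,0,0,0,0,220]]]' 40
python3 go.py .449 .0756 .019 150.4
```

```text
clock: 6.58
position: [0.4509, 0.077, 0.0212]
tcp_rot: [0.001, 0.258, 0.966, 0.001]
wrist_force: [-1.4, -0.7, 5.4]
width: 0.509
finger_force: 42.2
pos [0.4509 0.077  0.0212] yaw 150.1 clk 6.58 w 0.509 q1,6 [0.17 0.69]
rot [ 0.0015  0.0019 -0.0047] deg 0.3 then shift mm [ 1.  -2.2  2.2]
```

```bash
python3 -m inch '[[[0,0,0,0,0,-0.01,220],[0,0,0,0,0,-0.02,220],[0,0,0,0,0,-0.035,220],[0,0,0,0,0,-0.035,220],[0,0,0,0,0,-0.02,220],[0,0,0,0,0,0,220]]]' 40
cat > tray.py <<'E'
import sys,pickle
from h import *
# tray.py pkl X Y: fit of kraft outline and white cut-out near X,Y
g=pickle.load(open(sys.argv[1],"rb"));cx,cy=map(float,sys.argv[2:4])
for nm,z in(("kraft",.009),("floor",.003)):
    o=ortho(g,z,cx-.085,cx+.085,cy-.085,cy+.085,.5)
    hsv=cv2.cvtColor(o,cv2.COLOR_BGR2HSV)
    k=((hsv[...,0]<20)&(hsv[...,1]>110)).astype(np.uint8)
    c,l,s,_=cv2.connectedComponentsWithStats(k);i=1+s[1:,4].argmax();k=(l==i).astype(np.uint8)
    ct,hi=cv2.findContours(k,cv2.RETR_CCOMP,cv2.CHAIN_APPROX_NONE)
    q=max([c for c,h in zip(ct,hi[0]) if (h[3]>=0)==(nm=="floor")]or[ct[0]],key=cv2.contourArea)
    r=cv2.minAreaRect(q);(u,v),(w,h),a=r;bx=cv2.boxPoints(r);e=max([bx[1]-bx[0],bx[2]-bx[1]],key=np.linalg.norm)
    print(nm,"%.4f %.4f"%(cx+.085-v*.0005,cy+.085-u*.0005),"size",round(w/2,1),round(h/2,1),"yaw %.1f"%np.degrees(np.arctan2(-e[0],-e[1])))
E
for a in "w1 .450 -.099" "w2 .463 .248" "w1 .455 -.259" "w1 .463 .248"; do set -- $a; echo $a; python3 tray.py $1.pkl $2 $3;done
python3 go.py .4497 -.0988 .12 173.5
```

```text
clock: 7.08
position: [0.4525, 0.0774, 0.1454]
tcp_rot: [0.004, 0.258, 0.966, 0.002]
wrist_force: [1.0, 0.5, -1.5]
width: 0.505
finger_force: 41.5
w1 .450 -.099
kraft 0.4478 -0.0971 size 92.1 119.7 yaw -6.6
floor 0.4479 -0.0968 size 63.1 107.3 yaw -6.6
w2 .463 .248
kraft 0.4611 0.2505 size 93.6 119.9 yaw -16.1
floor 0.4621 0.2533 size 72.5 72.9 yaw -15.9
w1 .455 -.259
kraft 0.4531 -0.2568 size 120.0 93.1 yaw -175.6
floor 0.4533 -0.2585 size 56.9 56.2 yaw -135.0
w1 .463 .248
kraft 0.4608 0.2488 size 97.2 120.2 yaw -16.0
floor 0.4619 0.2548 size 70.6 73.0 yaw -15.9
pos [0.4525 0.0774 0.1454] yaw 150.1 clk 7.08 w 0.505 q1,6 [0.17 0.69]
rot [ 0.0044  0.0071 -0.4078] deg 23.4 then shift mm [ -17.2 -175.4   25.4]
```

```bash
python3 -m inch '[[[0.004,0.007,-0.102,0,0,0,220],[0,0,-0.102,0,0,0,220],[0,0,-0.102,0,0,0,220],[0,0,-0.102,0,0,0,220],[0,0,0,-0.003,-0.025,0,220],[0,0,0,-0.003,-0.035,0,220],[0,0,0,-0.003,-0.035,0,220],[0,0,0,-0.003,-0.035,0,220],[0,0,0,-0.003,-0.03,0,220],[0,0,0,-0.002,-0.015,0,220]]]' 40 >/dev/null
python3 -m inch '[[[0,0,0,0,0,0,220],[0,0,0,0,0,0.02,220],[0,0,0,0,0,0.03,220],[0,0,0,0,0,0.01,220],[0,0,0,0,0,0,220]]]' 40
python3 look.py w3 .448 -.097;python3 tray.py w3.pkl .448 -.097
python3 go.py .448 -.097 .0255 173.4
```

```text
clock: 8.33
position: [0.4441, -0.0977, 0.0772]
tcp_rot: [-0.007, 0.056, 0.998, 0.001]
wrist_force: [0.2, -0.2, -2.3]
width: 0.509
finger_force: 41.7
table z 0.0004
tub top z 0.077 centre 400.5 -93.5 size 40.1 1.4 yaw 83.5 px [235 180  87  14 978]
kraft 0.4305 -0.0950 size 92.0 86.0 yaw -96.7
floor 0.4322 -0.0951 size 94.5 88.5 yaw -96.6
pos [ 0.4453 -0.098   0.079 ] yaw 173.5 clk 8.38 w 0.512 q1,6 [-0.22 -0.1 ]
rot [-0.0001 -0.0112  0.0025] deg 0.7 then shift mm [-2.6  1.3 53.5]
```

View pics/w3.png

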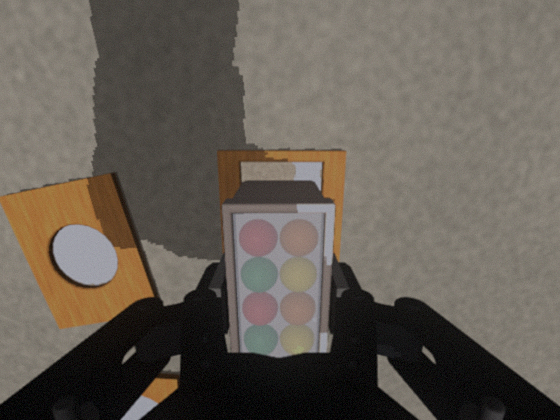

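```bash
python3 -m inch '[[[0,-0.011,0,-0.0026,0.0013,0,220],[0,0,0,0,0,0.015,220],[0,0,0,0,0,0.015,220],[0,0,0,0,0,0.012,220],[0,0,0,0,0,0.007,220],[0,0,0,0,0,0.003,220],[0,0,0,0,0,0,220],[0,0,0,0,0,0,220]]]' 40
python3 go.py .448 -.097 .0242 173.4
```

```text
clock: 9.05
position: [0.4505, -0.098, 0.0292]
tcp_rot: [0.003, 0.057, 0.998, -0.001]
wrist_force: [0.5, -0.0, -1.9]
width: 0.51
finger_force: 41.9
pos [ 0.4505 -0.098   0.0292] yaw 173.5 clk 9.05 w 0.51 q1,6 [-0.21 -0.1 ]
rot [-0.0008  0.0051  0.002 ] deg 0.3 then shift mm [2.6 0.7 5. ]
```

```bash
python3 -m inch '[[[0,0,0,0.002,0,0.002,220],[0,0,0,0,0,0.002,220],[0,0,0,0,0,0,220],[0,0,0,0,0,0,220]]]' 40
python3 -m inch '[[[0,0,0,0,0,0.001,220],[0,0,0,0,0,0,220],[0,0,0,0,0,0,220]]]' 40
```

```text
clock: 9.38
position: [0.4478, -0.0978, 0.0244]
tcp_rot: [0.002, 0.057, 0.998, -0.0]
wrist_force: [-0.3, -0.2, -2.3]
width: 0.508
finger_force: 41.9
clock: 9.63
position: [0.448, -0.0978, 0.0242]
tcp_rot: [0.002, 0.057, 0.998, -0.001]
wrist_force: [-2.9, -0.1, 6.3]
width: 0.508
finger_force: 42.7
```

```bash
python3 -m inch '[[[0,0,0,0,0,0,100],[0,0,0,0,0,0,60],[0,0,0,0,0,0,0],[0,0,0,0,0,0,0],[0,0,0,0,0,-0.01,0],[0,0,0,0,0,-0.03,0],[0,0,0,0,0,-0.04,0],[0,0,0,0,0,-0.04,0],[0,0,0,0,0,-0.02,0]]]' 40
python3 go.py .643 -.076 .16 157
```

```text
clock: 10.38
position: [0.4486, -0.0979, 0.1686]
tcp_rot: [0.005, 0.057, 0.998, -0.001]
wrist_force: [1.0, -0.7, 0.7]
width: 1.0
finger_force: 0.0
pos [ 0.4486 -0.0979  0.1686] yaw 173.5 clk 10.38 w 1.0 q1,6 [-0.21 -0.1 ]
rot [0.     0.0093 0.288 ] deg 16.5 then shift mm [-170.4   96.1    8.6]
```

```bash
python3 -m inch '[[[0,0.009,0.096,0,0,0,0],[0,0,0.096,0,0,0,0],[0,0,0.096,0,0,0,0],[0,0,0,-0.034,0.019,0.002,0],[0,0,0,-0.034,0.019,0.002,0],[0,0,0,-0.034,0.019,0.002,0],[0,0,0,-0.034,0.019,0.001,0],[0,0,0,-0.034,0.019,0.001,0],[0,0,0,0,0,0,0],[0,0,0,0,0,0,0]]]' 40
python3 look.py w4 .643 -.076;python3 tray.py w4.pkl .448 -.097; python3 tray.py w4.pkl .632 -.2645
python3 go.py .643 -.076 .022 157
```

```text
clock: 11.22
position: [0.642, -0.0762, 0.1525]
tcp_rot: [-0.004, 0.199, 0.98, -0.001]
wrist_force: [-0.3, 0.5, 0.2]
width: 1.001
finger_force: 0.0
table z 0.0005
tub top z 0.0566 centre 642.6 -73.6 size 54.1 53.7 yaw 67.4 px [ 250  182   66   62 3914]
kraft 0.4677 -0.0991 size 92.3 81.6 yaw -96.6
floor 0.4800 -0.0680 size 0.7 0.7 yaw -45.0
kraft 0.6326 -0.2624 size 94.7 122.7 yaw -10.3
floor 0.6325 -0.2657 size 78.9 78.8 yaw -123.7
pos [ 0.6408 -0.0764  0.1535] yaw 157.0 clk 11.27 w 1.002 q1,6 [-0.12  0.28]
rot [-0.0024 -0.0068  0.0005] deg 0.4 then shift mm [ -1.8   1.2 131.5]
```

View pics/w4.png

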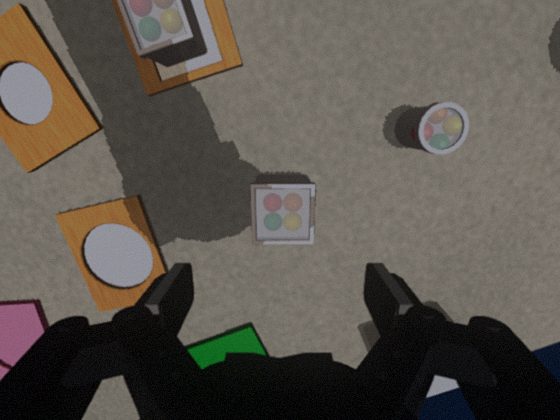

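```bash
python3 -m inch '[[[0,-0.006,-0.006,-0.0007,0.0029,0.025,0],[0,0,0,0,0,0.03,0],[0,0,0,0,0,0.03,0],[0,0,0,0,0,0.025,0],[0,0,0,0,0,0.014,0],[0,0,0,0,0,0.007,0],[0,0,0,0,0,0,0],[0,0,0,0,0,0,0]]]' 40
python3 go.py .6426 -.0738 .021 157.4
python3 -m inch '[[[0,0,0,0,0,0,220],[0,0,0,0,0,0,220],[0,0,0,0,0,0,220],[0,0,0,0,0,0,220],[0,0,0,0,0,0,220],[0,0,0,0,0,0,220],[0,0,0,0,0,0,220]]]' 40
python3 go.py .6426 -.0738 .021 157.4
```

```text
clock: 11.93
position: [0.6423, -0.0746, 0.0248]
tcp_rot: [0.001, 0.197, 0.98, -0.001]
wrist_force: [-0.0, -0.4, 0.4]
width: 0.998
finger_force: 0.0
pos [ 0.6423 -0.0746  0.0248] yaw 157.3 clk 11.93 w 0.998 q1,6 [-0.11  0.28]
rot [-0.0014  0.0023 -0.0012] deg 0.2 then shift mm [0.  0.8 3.8]
clock: 12.52
position: [0.6435, -0.0745, 0.025]
tcp_rot: [0.002, 0.196, 0.981, -0.001]
wrist_force: [-1.1, 0.0, 7.1]
width: 0.629
finger_force: 44.0
pos [ 0.6435 -0.0745  0.025 ] yaw 157.3 clk 12.52 w 0.629 q1,6 [-0.11  0.28]
rot [-0.001   0.0036 -0.001 ] deg 0.2 then shift mm [1.1 0.3 4. ]
```

```bash
python3 -m inch '[[[0,0,0,0,0,-0.01,220],[0,0,0,0,0,-0.025,220],[0,0,0,0,0,-0.035,220],[0,0,0,0,0,-0.035,220],[0,0,0,0,0,-0.015,220],[0,0,-0.058,0,0,0,220],[0,0,-0.058,0,0,0,220]]]' 40
python3 go.py .462 .25 .145 164
```

```text
clock: 13.1
position: [0.6433, -0.0742, 0.1457]
tcp_rot: [0.002, 0.138, 0.99, -0.001]
wrist_force: [-0.6, -0.4, -2.4]
width: 0.625
finger_force: 43.1
pos [ 0.6433 -0.0742  0.1457] yaw 164.1 clk 13.1 w 0.625 q1,6 [-0.11  0.16]
rot [-0.0014  0.0039  0.0026] deg 0.3 then shift mm [263.6 261.7   0.7]
```

```bash
python3 -m inch '[[[0,0,0,0.015,0.015,0,220],[0,0,0,0.025,0.025,0,220],[0,0,0,0.028,0.028,0,220],[0,0,0,0.028,0.028,0,220],[0,0,0,0.028,0.028,0,220],[0,0,0,0.028,0.028,0,220],[0,0,0,0.028,0.028,0,220],[0,0,0,0.028,0.028,0,220],[0,0,0,0.025,0.025,0,220],[0,0,0,0.02,0.02,0,220]]]' 40 >/dev/null
python3 -m inch '[[[0,0,0,0.009,0.008,0,220],[0,0,0,0,0,0,220],[0,0,0,0,0,0,220]]]' 40
python3 look.py w5 .462 .25;python3 tray.py w5.pkl .462 .25
python3 go.py .462 .25 .033 164
```

```text
clock: 14.18
position: [0.4625, 0.249, 0.1428]
tcp_rot: [0.0, 0.139, 0.99, -0.001]
wrist_force: [0.1, -0.0, -1.9]
width: 0.63
finger_force: 43.0
table z 0.0004
kraft 0.4419 0.2565 size 92.2 80.4 yaw -106.1
floor 0.4431 0.2562 size 94.3 82.3 yaw -106.2
pos [0.4629 0.2485 0.1427] yaw 164.0 clk 14.23 w 0.627 q1,6 [0.49 0.77]
rot [-0.0024  0.0013 -0.0001] deg 0.2 then shift mm [  1.3   1.2 109.7]
```

View pics/w5.png

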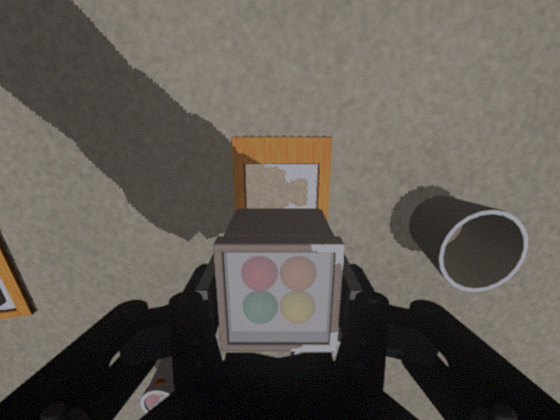

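```bash
python3 -m inch '[[[0,0,0,0.0015,0.0019,0.02,220],[0,0,0,0,0,0.03,220],[0,0,0,0,0,0.03,220],[0,0,0,0,0,0.02,220],[0,0,0,0,0,0.007,220],[0,0,0,0,0,0.003,220],[0,0,0,0,0,0,220],[0,0,0,0,0,0,220]]]' 40
python3 go.py .462 .2507 .028 164.1
```

```text
clock: 14.9
position: [0.463, 0.251, 0.0339]
tcp_rot: [0.001, 0.14, 0.99, -0.0]
wrist_force: [0.7, 0.8, -2.0]
width: 0.631
finger_force: 42.9
pos [0.463  0.251  0.0339] yaw 163.9 clk 14.9 w 0.631 q1,6 [0.5  0.78]
rot [-0.0006  0.0023 -0.0028] deg 0.2 then shift mm [ 0.8 -0.6  5.9]
```

```bash
python3 -m inch '[[[0,0,0,0.001,-0.0005,0.003,220],[0,0,0,0,0,0.002,220],[0,0,0,0,0,0.001,220],[0,0,0,0,0,0,220],[0,0,0,0,0,0,220]]]' 40
python3 -m inch '[[[0,0,0,0,0,0.001,220],[0,0,0,0,0,0,220],[0,0,0,0,0,0,220]]]' 40
```

```text
clock: 15.32
position: [0.4613, 0.2511, 0.028]
tcp_rot: [0.001, 0.139, 0.99, -0.0]
wrist_force: [-2.1, -1.3, 7.1]
width: 0.624
finger_force: 43.7
clock: 15.57
position: [0.4612, 0.2511, 0.0279]
tcp_rot: [0.001, 0.139, 0.99, -0.0]
wrist_force: [-4.0, -2.9, 13.2]
width: 0.625
finger_force: 44.8
```

```bash
python3 -m inch '[[[0,0,0,0,0,-0.001,130],[0,0,0,0,0,0,60],[0,0,0,0,0,0,0],[0,0,0,0,0,0,0],[0,0,0,0,0,-0.01,0],[0,0,0,0,0,-0.03,0],[0,0,0,0,0,-0.04,0],[0,0,0,0,0,-0.04,0],[0,0,0,0,0,-0.015,0]]]' 40
python3 go.py .6165 .2465 .16 164
```

```text
clock: 16.32
position: [0.4622, 0.252, 0.1678]
tcp_rot: [0.003, 0.139, 0.99, 0.001]
wrist_force: [0.1, 0.9, 0.3]
width: 0.999
finger_force: 0.0
pos [0.4622 0.252  0.1678] yaw 164.0 clk 16.32 w 0.999 q1,6 [0.5  0.78]
rot [ 0.0031  0.0058 -0.0001] deg 0.4 then shift mm [-149.8   37.2    7.8]
```

```bash
python3 -m inch '[[[0.003,0.006,0,-0.025,0.006,0,0],[0,0,0,-0.035,0.009,0.002,0],[0,0,0,-0.035,0.009,0.002,0],[0,0,0,-0.03,0.008,0.002,0],[0,0,0,-0.025,0.005,0.001,0],[0,0,0,0,0,0,0],[0,0,0,0,0,0,0]]]' 40
python3 look.py w6 .6165 .2465;python3 tray.py w6.pkl .461 .251
python3 go.py .6165 .2465 .025 164
```

```text
clock: 16.9
position: [0.6156, 0.2448, 0.153]
tcp_rot: [-0.004, 0.14, 0.99, -0.002]
wrist_force: [-1.7, 0.6, -0.0]
width: 0.994
finger_force: 0.0
table z 0.0004
tub top z 0.0585 centre 616.6 248.2 size 61.8 62.1 yaw -6.8 px [ 248  177   74   73 4176]
kraft 0.4773 0.2466 size 92.0 87.1 yaw -106.2
floor 0.5052 0.2242 size 1.4 1.4 yaw -45.0
pos [0.6147 0.245  0.1535] yaw 164.0 clk 16.95 w 1.0 q1,6 [0.38 0.66]
rot [-0.0054 -0.0063 -0.0007] deg 0.5 then shift mm [ -1.4   1.9 128.5]
```

View pics/w6.png

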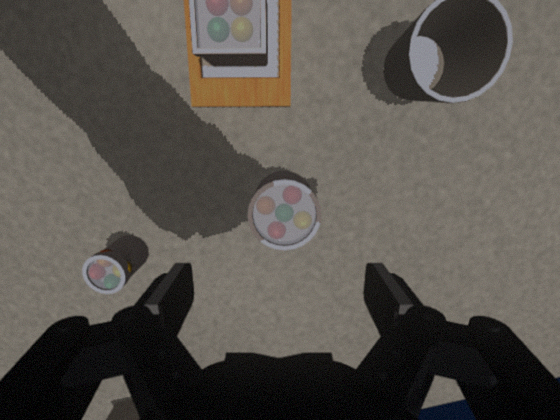

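```bash
python3 -m inch '[[[-0.005,-0.006,0,-0.001,0.0034,0.02,0],[0,0,0,0,0,0.03,0],[0,0,0,0,0,0.03,0],[0,0,0,0,0,0.025,0],[0,0,0,0,0,0.014,0],[0,0,0,0,0,0.009,0],[0,0,0,0,0,0,0],[0,0,0,0,0,0,0]]]' 40 >/dev/null
python3 go.py .6166 .248 .025 164
python3 -m inch '[[[0,0,0,0,0,0,220],[0,0,0,0,0,0,220],[0,0,0,0,0,0,220],[0,0,0,0,0,0,220],[0,0,0,0,0,0,220],[0,0,0,0,0,0,220]]]' 40
python3 go.py .6166 .248 .025 164
```

```text
pos [0.6164 0.2485 0.0268] yaw 164.0 clk 17.62 w 0.998 q1,6 [0.38 0.66]
rot [0.0005 0.0013 0.0004] deg 0.1 then shift mm [-0.3 -0.4  1.8]
clock: 18.12
position: [0.6178, 0.2487, 0.0278]
tcp_rot: [0.002, 0.139, 0.99, 0.001]
wrist_force: [-1.5, 1.0, 6.6]
width: 0.711
finger_force: 44.0
pos [0.6178 0.2487 0.0278] yaw 164.0 clk 18.12 w 0.711 q1,6 [0.38 0.66]
rot [ 0.0023  0.0032 -0.0001] deg 0.2 then shift mm [ 1.  -1.   2.8]
```

```bash
python3 -m inch '[[[0,0,0,0,0,-0.01,220],[0,0,0,0,0,-0.025,220],[0,0,0,0,0,-0.035,220],[0,0,0,0,0,-0.035,220],[0,0,0,0,0,-0.015,220],[0,0,0,0,0,0,220]]]' 40
python3 go.py .6325 -.264 .145 164
```

```text
clock: 18.62
position: [0.6188, 0.2489, 0.1517]
tcp_rot: [0.004, 0.139, 0.99, 0.002]
wrist_force: [0.4, 0.1, -0.9]
width: 0.709
finger_force: 43.8
pos [0.6188 0.2489 0.1517] yaw 164.0 clk 18.62 w 0.709 q1,6 [0.38 0.66]
rot [ 0.0052  0.0075 -0.0003] deg 0.5 then shift mm [-154.5 -489.3    6.7]
```

```bash
python3 -m inch '[[[0.005,0.007,0,-0.006,-0.019,0,220],[0,0,0,-0.01,-0.031,0,220],[0,0,0,-0.0115,-0.036,0,220],[0,0,0,-0.0115,-0.036,0,220],[0,0,0,-0.0115,-0.036,0,220],[0,0,0,-0.0115,-0.036,0,220],[0,0,0,-0.0115,-0.036,0,220],[0,0,0,-0.0115,-0.036,0,220]]]' 40 >/dev/null
python3 -m inch '[[[0,0,0,-0.0115,-0.036,0,220],[0,0,0,-0.0115,-0.036,0,220],[0,0,0,-0.0115,-0.036,0,220],[0,0,0,-0.0115,-0.036,0,220],[0,0,0,-0.0105,-0.033,0,220],[0,0,0,-0.009,-0.029,0,220],[0,0,0,-0.005,-0.017,0,220],[0,0,0,0,0,0,220],[0,0,0,0,0,0,220]]]' 40
python3 look.py w7 .6325 -.264;python3 tray.py w7.pkl .6325 -.264;python3 tray.py w7.pkl .454 -.258
python3 go.py .6325 -.264 .036 164
```

```text
clock: 20.03
position: [0.6307, -0.2651, 0.146]
tcp_rot: [-0.004, 0.14, 0.99, -0.001]
wrist_force: [-0.8, 1.3, -1.5]
width: 0.715
finger_force: 43.9
table z 0.0005
kraft 0.6261 -0.2624 size 92.0 109.3 yaw -10.3
floor 0.6090 -0.2180 size 0.7 0.7 yaw -45.0
kraft 0.4738 -0.2555 size 80.1 92.1 yaw -85.5
floor 0.4882 -0.2483 size 2.1 1.4 yaw -135.0
pos [ 0.631  -0.2641  0.1463] yaw 164.0 clk 20.08 w 0.714 q1,6 [-0.39 -0.11]
rot [-0.004  -0.0078 -0.0003] deg 0.5 then shift mm [ -1.5   0.5 110.3]
```

View pics/w7.png

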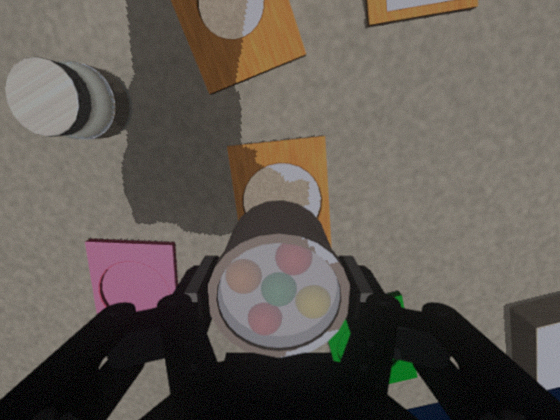

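```bash
python3 -m inch '[[[-0.004,-0.008,0,-0.0015,0.0005,0.02,220],[0,0,0,0,0,0.03,220],[0,0,0,0,0,0.03,220],[0,0,0,0,0,0.02,220],[0,0,0,0,0,0.007,220],[0,0,0,0,0,0.002,220],[0,0,0,0,0,0,220],[0,0,0,0,0,0,220]]]' 40
python3 go.py .6325 -.2638 .0308 164
```

```text
clock: 20.75
position: [0.634, -0.2646, 0.04]
tcp_rot: [0.002, 0.139, 0.99, -0.001]
wrist_force: [0.1, 0.0, -1.3]
width: 0.713
finger_force: 44.0
pos [ 0.634  -0.2646  0.04  ] yaw 164.0 clk 20.75 w 0.713 q1,6 [-0.4  -0.12]
rot [-0.0011  0.0044  0.0007] deg 0.3 then shift mm [1.7 0.3 9.2]
```

```bash
python3 -m inch '[[[0,0.004,0,0.0015,0,0.004,220],[0,0,0,0,0,0.002,220],[0,0,0,0,0,0.001,220],[0,0,0,0,0,0.001,220],[0,0,0,0,0,0,220],[0,0,0,0,0,0,220]]]' 40
python3 -m inch '[[[0,0,0,0,0,0.001,220],[0,0,0,0,0,0,220],[0,0,0,0,0,0,220]]]' 40
```

```text
clock: 21.25
position: [0.6316, -0.2646, 0.0309]
tcp_rot: [-0.001, 0.139, 0.99, -0.0]
wrist_force: [-3.3, 1.3, 3.8]
width: 0.712
finger_force: 44.2
clock: 21.5
position: [0.6316, -0.2646, 0.0309]
tcp_rot: [-0.0, 0.139, 0.99, -0.0]
wrist_force: [-4.4, 1.5, 9.8]
width: 0.716
finger_force: 45.0
```

Seated. Release and go to the small round tub.

```bash
python3 -m inch '[[[0,0,0,0,0,-0.001,130],[0,0,0,0,0,0,60],[0,0,0,0,0,0,0],[0,0,0,0,0,0,0],[0,0,0,0,0,-0.01,0],[0,0,0,0,0,-0.03,0],[0,0,0,0,0,-0.04,0],[0,0,0,0,0,-0.04,0],[0,0,0,0,0,-0.015,0],[0,0,0,0,0,0,0]]]' 40
python3 go.py .628 .071 .16 164
```

```text
clock: 22.33
position: [0.634, -0.2653, 0.1718]
tcp_rot: [0.003, 0.139, 0.99, -0.001]
wrist_force: [0.6, 0.5, 1.2]
width: 0.997
finger_force: 0.0
pos [ 0.634  -0.2653  0.1718] yaw 164.0 clk 22.33 w 0.997 q1,6 [-0.4  -0.12]
rot [-0.002   0.0073 -0.0002] deg 0.4 then shift mm [ 98.5 321.6  11.8]
```

```bash
python3 -m inch '[[[-0.002,0.007,0,0.006,0.02,0.001,0],[0,0,0,0.011,0.036,0.001,0],[0,0,0,0.011,0.036,0.001,0],[0,0,0,0.011,0.036,0.001,0],[0,0,0,0.011,0.036,0.001,0],[0,0,0,0.011,0.036,0.001,0],[0,0,0,0.011,0.036,0.001,0],[0,0,0,0.011,0.036,0.001,0],[0,0,0,0.0095,0.031,0.001,0],[0,0,0,0.006,0.0185,0,0]]]' 40 >/dev/null
python3 -m inch '[[[0,0,0,0,0,0,0],[0,0,0,0,0,0,0]]]' 40
python3 look.py w8 .628 .071
python3 go.py .628 .071 .022 164
```

```text
clock: 23.33
position: [0.6252, 0.0728, 0.1566]
tcp_rot: [-0.005, 0.138, 0.99, 0.001]
wrist_force: [-0.2, 0.2, 0.5]
width: 1.005
finger_force: 0.0
table z 0.0004
tub top z 0.0548 centre 626.7 71.9 size 39.3 40.4 yaw -17.5 px [ 256  190   46   47 1697]
pos [0.6253 0.0718 0.1567] yaw 164.0 clk 23.38 w 1.003 q1,6 [0.11 0.39]
rot [ 0.0003 -0.01    0.0006] deg 0.6 then shift mm [ -2.8  -0.  134.7]
```

```bash
python3 -m inch '[[[0,-0.01,0,-0.0013,0.0005,0.025,0],[0,0,0,0,0,0.03,0],[0,0,0,0,0,0.03,0],[0,0,0,0,0,0.028,0],[0,0,0,0,0,0.014,0],[0,0,0,0,0,0.008,0],[0,0,0,0,0,0,0],[0,0,0,0,0,0,0]]]' 30 >/dev/null
python3 go.py .6267 .0719 .021 164
python3 -m inch '[[[0,0,0,0,0,0,220],[0,0,0,0,0,0,220],[0,0,0,0,0,0,220],[0,0,0,0,0,0,220],[0,0,0,0,0,0,220],[0,0,0,0,0,0,220],[0,0,0,0,0,0,220]]]' 30
python3 go.py .6267 .0719 .022 164
python3 -m inch '[[[0,0,0,0,0,-0.01,220],[0,0,0,0,0,-0.025,220],[0,0,0,0,0,-0.035,220],[0,0,0,0,0,-0.035,220],[0,0,0,0,0,-0.015,220],[0,0,0,0,0,0,220]]]' 30
python3 go.py .4535 -.258 .145 164
```

```text
pos [0.6273 0.0712 0.0227] yaw 163.9 clk 24.05 w 1.001 q1,6 [0.11 0.39]
rot [ 0.0011  0.001  -0.0015] deg 0.1 then shift mm [0.8 0.6 1.7]
clock: 24.63
position: [0.6277, 0.0722, 0.0235]
tcp_rot: [0.002, 0.139, 0.99, 0.001]
wrist_force: [-0.8, -0.5, 6.2]
width: 0.457
finger_force: 30.5
pos [0.6277 0.0722 0.0235] yaw 164.0 clk 24.63 w 0.457 q1,6 [0.11 0.39]
rot [ 0.0017  0.0028 -0.0001] deg 0.2 then shift mm [ 0.9 -0.5  1.5]
clock: 25.13
position: [0.6289, 0.0723, 0.1476]
tcp_rot: [0.004, 0.139, 0.99, 0.001]
wrist_force: [0.6, -0.6, -1.6]
width: 0.458
finger_force: 30.4
pos [0.6289 0.0723 0.1476] yaw 164.0 clk 25.13 w 0.458 q1,6 [0.11 0.39]
rot [ 0.0041  0.0077 -0.    ] deg 0.5 then shift mm [  77.6 -365.9    2.6]
```

```bash
python3 -m inch '[[[0.004,0.008,0,0.004,-0.02,0,220],[0,0,0,0.007,-0.034,0,220],[0,0,0,0.0075,-0.036,0,220],[0,0,0,0.0075,-0.036,0,220],[0,0,0,0.0075,-0.036,0,220],[0,0,0,0.0075,-0.036,0,220],[0,0,0,0.0075,-0.036,0,220],[0,0,0,0.0075,-0.036,0,220],[0,0,0,0.0075,-0.036,0,220],[0,0,0,0.007,-0.032,0,220]]]' 30 >/dev/null
python3 -m inch '[[[0,0,0,0.006,-0.028,0,220],[0,0,0,0,0,0,220],[0,0,0,0,0,0,220]]]' 30
python3 look.py w9 .4535 -.258;python3 tray.py w9.pkl .4535 -.258
python3 go.py .4535 -.258 .036 164
```

```text
clock: 26.22
position: [0.451, -0.2595, 0.1427]
tcp_rot: [-0.005, 0.141, 0.99, -0.0]
wrist_force: [0.3, 0.1, -0.4]
width: 0.461
finger_force: 30.7
table z 0.0004
kraft 0.4537 -0.2573 size 121.6 91.8 yaw -175.4
floor 0.4553 -0.2577 size 124.4 93.9 yaw -175.4
pos [ 0.4516 -0.2587  0.1428] yaw 163.9 clk 26.27 w 0.455 q1,6 [-0.52 -0.24]
rot [-0.002  -0.0088 -0.0015] deg 0.5 then shift mm [ -1.6   1.2 106.8]
```

View pics/w9.png

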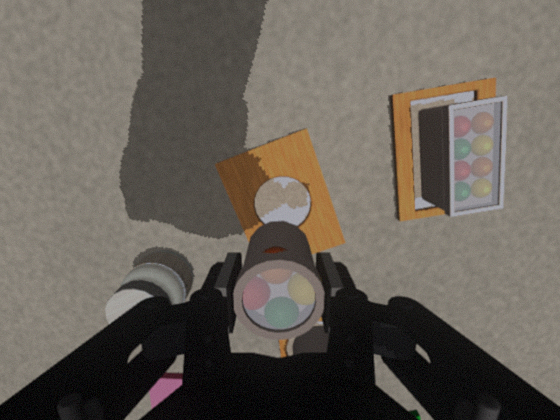

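```bash
python3 -m inch '[[[-0.002,-0.009,0,-0.0024,0.0017,0.02,220],[0,0,0,0,0,0.03,220],[0,0,0,0,0,0.03,220],[0,0,0,0,0,0.02,220],[0,0,0,0,0,0.006,220],[0,0,0,0,0,0.002,220],[0,0,0,0,0,0,220],[0,0,0,0,0,0,220]]]' 30 >/dev/null
python3 go.py .4544 -.2577 .0265 164
```

```text
pos [ 0.4562 -0.2579  0.0371] yaw 164.0 clk 26.93 w 0.461 q1,6 [-0.51 -0.24]
rot [-0.0012  0.0038  0.0006] deg 0.2 then shift mm [ 1.8 -0.3 10.6]
```

```bash
python3 -m inch '[[[0,0.004,0,0.001,0,0.005,220],[0,0,0,0,0,0.003,220],[0,0,0,0,0,0.001,220],[0,0,0,0,0,0.001,220],[0,0,0,0,0,0,220],[0,0,0,0,0,0,220]]]' 30
python3 -m inch '[[[0,0,0,0,0,0.001,220],[0,0,0,0,0,0,220],[0,0,0,0,0,0,220]]]' 30
```

```text
clock: 27.43
position: [0.4543, -0.2577, 0.0265]
tcp_rot: [-0.001, 0.139, 0.99, -0.0]
wrist_force: [-2.1, 1.4, 5.4]
width: 0.456
finger_force: 31.1
clock: 27.68
position: [0.4543, -0.2577, 0.0264]
tcp_rot: [-0.0, 0.139, 0.99, -0.0]
wrist_force: [-5.1, 2.7, 13.0]
width: 0.456
finger_force: 32.0
```

```bash
python3 -m inch '[[[0,0,0,0,0,-0.001,130],[0,0,0,0,0,0,60],[0,0,0,0,0,0,0],[0,0,0,0,0,0,0],[0,0,0,0,0,-0.01,0],[0,0,0,0,0,-0.03,0],[0,0,0,0,0,-0.04,0],[0,0,0,0,0,-0.04,0],[0,0,0,0,0,-0.04,0],[0,0,0,0,0,-0.04,0]]]' 40 >/dev/null
python3 -m inch '[[[0,0,0,0,0,-0.03,0],[0,0,0,0.035,0,0,0],[0,0,0,0.035,0,0,0],[0,0,0,0.035,0,0,0],[0,0,0,0.03,0,0,0],[0,0,0,0,0,0,0],[0,0,0,0,0,0,0]]]' 40
python3 - <<'E'
from cell import *
import cv2
from h import *
g=get_image("side");P=world(g)
tiles=[]
for nm,X,Y in(("big",.6315,-.2635),("small",.4535,-.2575),("sq",.461,.251),("obl",.448,-.097)):
    near=np.hypot(P[...,0]-X,P[...,1]-Y)<.07;t=P[near&(P[...,2]>.05)]
    if len(t): print(nm,"top z",np.percentile(t[:,2],[50,95]).round(3),"c",np.median(t,0).round(3))
    u,v=proj(g,np.array([X,Y,.03]));u,v=int(u),int(v)
    tiles.append(cv2.resize(g["image"][max(v-40,0):v+40,max(u-50,0):u+50],(400,300),interpolation=cv2.INTER_CUBIC))
cv2.imwrite("pics/fin.png",np.vstack([np.hstack(tiles[:2]),np.hstack(tiles[2:])]))
w=get_image("wrist");cv2.imwrite("pics/w10.png",w["image"])
E
```

```text
clock: 29.1
position: [0.3241, -0.2201, 0.2572]
tcp_rot: [0.0, 0.14, 0.99, -0.001]
wrist_force: [0.5, -0.6, 0.1]
width: 1.001
finger_force: 0.0
big top z [0.06  0.063] c [ 0.629 -0.269  0.06 ]
small top z [0.056 0.059] c [ 0.453 -0.262  0.056]
sq top z [0.058 0.061] c [0.458 0.245 0.058]
obl top z [0.056 0.059] c [ 0.445 -0.102  0.056]
```

View pics/fin.png

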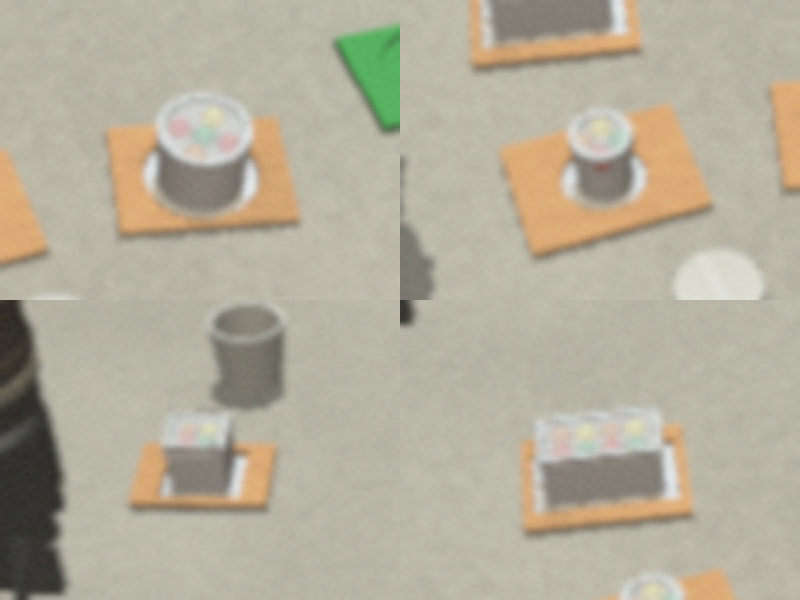

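All four tubs stand flat in their own cut-outs, with white floor showing around each one. The lid heights match the 3 mm floor, and the cup and jar haven't been touched.

```bash
python3 -c "from cell import *;print(finish_job())"
```

```text
the job is handed in; nothing more can be done
None
```

All four fruit tubs are packed upright in their matching carriers, the jar and cup were left where they stood, and the job was handed in at about 29 s of the 102 s allowed.

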